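# Space a ceramic tile in its bonding jig and hold it flush

### The arm

A 6-joint arm with a two-finger parallel gripper is mounted at the origin on a cart in front of the work surface, level with it; the furniture and walls round the work are solid. World frame = base frame: x ahead of the robot, y to its left, z up, the work surface at z = 0. Lengths are in m, angles in rad, forces in N, time in s.
With the tool pointing down it reaches from about 0.425 to 0.95 m from the base axis. Payload 3.5 kg.
Tool frame: the origin (TCP) lies at the very end of the fingers, on their centre line; the grasp point (between the pads) lies 19 mm behind it; z points along the fingers, y is the line along which they close (so a half turn about z gives the same grasp; the last joint's range is limited). The gripper opens to 85 mm and grips with 20 to 120 N. Pads are 22 mm wide; open, the fingers measure 114 mm over their backs; the gripper's body (76 mm by 85 mm) begins 54 mm behind the grasp point. The pads swing forward as they close: fully open they stand 13 mm farther back than shut.
Start: joints at [-1.351, 0.286, 1.577, -0, 1.279, -0.15], TCP at [0.244, -0.629, 0.231] pointing down, gripper open.
Joint ranges: [-2.77, 2.77], [-0.9, 2.22], [0.21, 2.48], [-1.53, 4.67], [0.24, 2.81], [-2.84, 2.84]. Speed limits (rad/s): [2.79, 2.79, 3.14, 3.14, 3.14, 3.14].

### API

Orientations are given as a unit quaternion [x, y, z, w].
In Python, from plant import ctrl gives the robot as it stands.
- The arm moves only by the tool carry_out, never from a script. Its argument "deltas" is one flat list of numbers, 6 for each row, row after row: the shift along the tool's x, y, z in m, then the turn, a rotation vector about the tool's x, y, z in rad. A call has 1 to 5 rows; each row is the pose to reach, as a shift and turn from the pose commanded when the call began, along the tool's axes at that moment; what a row does not reach only later rows make up. A row lasts 1/8 s, in which the tool goes at most 62.5 mm and 10.7 degrees, less where a joint would pass 70% of its speed; a pose out of reach is approached as far as the arm can. A call with a gripper value outside its range is refused whole. "grip" is the opening in per cent of the stroke, from 0 (shut) to 100 (fully open), set as the call begins (left out, the last holds). The fingers move at their own pace and stop on an object; "grip_force" is the grip in N (left out, the last holds). Time passes only in rows, so rows that repeat a pose let the fingers close. It gives the time, the measured TCP pose, the force, the opening and the grip force at its end, in the units of the state.
- ctrl.get_state(): the state, without advancing time (a new reading comes with each control period).
- ctrl.read_camera(name): name is "scene" or "top" or "wrist"; returns (picture, depth): 480x640x3 uint8, red, green, blue; 480x640 float32, m along the optical axis (not along the pixel's ray), 0 where there is no reading.
- ctrl.camera_model(name): a dict with "intrinsics" (3x3 intrinsics, pixels), "extrinsics" (4x4, takes a point from world to camera coordinates); the wrist camera has in their place "hand_eye" (4x4, takes a point from camera to tool coordinates, whose origin is the TCP and whose axes are the flange's). Camera axes: x right, y down, z forward; pixel columns grow to the right and rows downward; lengths in m; the calibration is good to about 2 mm. A picture is of the moment at which its call begins: read the wrist's pose just before it. camera_model takes no time and is no camera call.
- ctrl.sign_off(): hands the job in; it is judged then, once.
Trained networks look in the newest picture that a camera, given by its name, has taken for a name from the list of things; names that differ only in an ending like _2 or _b are one class to them, and where a whole thing is asked for, a point or a joint stands for the part that bears it (a point fixed in the world has none). Each returns a list of dicts, best first, with "score" (0 to 1); they miss things now and then, are a little off and sometimes report something else, mostly with a low value. They report only what shows in the picture. A call takes as long as a camera call. They do not tell look-alikes from the thing itself.
- ctrl.find_in(camera, query): "uv" ([column, row] in pixels, amid what is visible of it).
The state is a dict: "time": time; "qpos": joint angles; "dq": joint speeds; "joint_efforts": joint torques, N m; "eef_pos": TCP position; "tcp_rot": TCP orientation; "contact_force": force on the tool from outside, world axes, zero at the start; "wrist_torque": the same for the moment, N m; "opening": opening from 0.0 (shut) to 1.0 (fully open); "finger_force": force on a finger pad.
Only numpy, scipy, OpenCV 4.12 (cv2) and the standard library are available. Lean on these libraries where they do the work, as an engineer would, in place of code of your own. Each camera call takes 0.05 s, during which the arm holds its last target. There are 200 camera calls.

### The job

Two jigs hold a white ceramic tile in front of a steel fence, but only one of them has a gap between tile and fence wide enough for the steel spacer: stand the spacer upright in that gap, all the way down on the jig's bed, and let go of it. Then press that jig's sprung tile toward the fence until tile, spacer and fence are flush face to face, and finish while still holding the tile firmly pressed: do not let go at the end. Leave the vials, the dish and the tweezers where they are.

Things in the scene. Friction and masses are not known exactly. Their poses are not given: they have to be found in the camera images.
- spacer: Loose steel spacer, about 90 g, standing upright on the worktop right of the jigs: a plate 14 mm thick (x), 50 wide (y), 30 high, with a grip tab on its middle, 14 (x) x 22 (y) mm, rising to 54 mm. Origin at the centre of its underside, z up. Same after a half turn about z. In the gap its 14 mm runs across the gap and only the tab stands out above fence and tile.
- jig_a: Fixed jig: aluminium bed 110 (x) x 96 (y) x 10 mm, origin at the centre of its underside. Steel fence across it from x = 22 to 32 mm, top 40 mm above the worktop. tile_a stands parallel on the fence's -x side; the gap between, open above, is 60 mm clear in y. 6 mm rods at y = +-40 mm carry the tile. Bed clear for a finger before the tile's middle and behind the fence's.
- jig_b: Second fixed jig, the same as jig_a in all but its gap, with tile_b. One jig's gap is about 19 mm, the other's about 9 mm; which is which must be seen or worked out. Same origin and axes as jig_a; either jig may stand on the left.
- tile_a: White ceramic tile of jig_a, 8 (x) x 64 (y) x 29 mm high; origin at the middle of its lower edge, 11 mm above the worktop; axes as the jig's. Slides only along the jig's x, toward the fence, against springs (2 N to start, then 300 N/m); springs back to rest when let go and cannot move farther from the fence than that. Gap = 18 mm - (tile's x in the jig's frame).
- tile_b: The like tile of jig_b: same size, origin, axes, springs and gap formula in jig_b's frame.
- vial_0: Small glass sample vial, 16 mm across, 48 mm high, standing behind the jigs; leave alone. Origin at the centre of its underside.
- vial_1: Second such vial beside it; leave alone.
- petri_0: Clear dish, 60 mm across, 15 mm high, behind the jigs; leave alone. Origin at the centre of its underside.
- tweezers: Steel tweezers, 127 mm long (x), 10 mm high, lying near the front edge of the worktop; leave alone. Origin at the middle of the underside.
There are look-alikes about, which are no part of the job. Leave any yellow look-alike of the spacer alone. Leave any brown look-alike of the jig_a alone.

How it is judged:
By the outcome, as a careful person would: the job done as asked, in the order asked, and still so for the second after the job is handed in, while the arm keeps its last pose, push and grip.
It also fails if it takes over 40 s, if anything falls off the work surface, if the arm or the gripper's body presses on something with over 40 N, if the wrist force passes 120 N, or if a joint passes its speed limit or range.

## Working session

There is one attempt and no reset: what is moved stays moved. The work goes in short steps, Python scripts to look and compute and a tool call to move; the robot and the scene stay as the last step left them, time stands still between calls to the robot, and variables do not carry over. Pictures are saved under pics/ and viewed, at most 10 in all, crops included, and the job is handed in when it is done.

Besides the shell and the picture viewer there is one more tool, called after "Call:" as a command line: name --argument value ..., lists and objects as JSON in quotes. carry_out: Moves the arm, as the interface text tells. Its arguments: {"type":"object","properties":{"deltas":{"type":"array"},"grip":{"type":"number"},"grip_force":{"type":"number"}},"required":["deltas"]}

```bash
ls; mkdir -p pics
cat > h.py <<'E'
import numpy as np, cv2
from plant import ctrl
from scipy.spatial.transform import Rotation as R
def cam(name):
    s=ctrl.get_state(); m=ctrl.camera_model(name); img,d=ctrl.read_camera(name)
    K=np.array(m["intrinsics"])
    if "extrinsics" in m: T=np.linalg.inv(np.array(m["extrinsics"]))
    else:
        W=np.eye(4); W[:3,:3]=R.from_quat(s["tcp_rot"]).as_matrix(); W[:3,3]=s["eef_pos"]
        T=W@np.array(m["hand_eye"])
    v,u=np.mgrid[:480,:640]
    P=np.stack([(u-K[0,2])/K[0,0]*d,(v-K[1,2])/K[1,1]*d,d],-1)
    P=P@T[:3,:3].T+T[:3,3]; P[d==0]=np.nan
    return img,d,P,K,T
def save(n,img): cv2.imwrite("pics/"+n,img[...,::-1])
E
python3 - <<'E'
from h import *
for c in ("top","scene"):
    img,d,P,K,T=cam(c); save(c+"0.png",img); np.savez(c+"0.npz",img=img,P=P,K=K,T=T)
    print(c,T.round(3).tolist(),K.round(1).tolist())
    for q in ("spacer","jig_a","tile_a","vial_0","petri_0","tweezers"):
        for r in ctrl.find_in(c,q):
            u,v=np.round(r["uv"]).astype(int); print(q,round(r["score"],2),u,v,P[v,u].round(3))
s=ctrl.get_state();print(s)
E
```

```text
pics
top [[-0.008, -0.993, 0.12, 0.357], [-1.0, 0.006, -0.011, 0.086], [0.01, -0.12, -0.993, 1.697], [0.0, 0.0, 0.0, 1.0]] [[623.9, 0.0, 324.9], [0.0, 623.9, 240.7], [0.0, 0.0, 1.0]]
spacer 0.66 447 304 [ 0.387 -0.251  0.057]
spacer 0.53 426 275 [ 0.464 -0.201  0.042]
jig_a 0.85 366 254 [ 0.525 -0.045  0.002]
jig_a 0.6 191 281 [0.453 0.423 0.039]
jig_a 0.56 253 250 [0.534 0.259 0.044]
tile_a 0.49 182 282 [0.451 0.452 0.016]
tile_a 0.48 248 250 [0.535 0.273 0.037]
vial_0 0.5 325 173 [0.742 0.066 0.044]
petri_0 0.57 362 174 [ 0.748 -0.037  0.004]
tweezers 0.75 304 177 [0.732 0.123 0.038]
scene [[0.582, -0.393, 0.712, -0.366], [-0.813, -0.292, 0.504, -0.59], [0.01, -0.872, -0.489, 0.703], [0.0, 0.0, 0.0, 1.0]] [[500.6, 0.0, 316.0], [0.0, 500.6, 240.8], [0.0, 0.0, 1.0]]
spacer 0.94 428 332 [ 0.447 -0.306  0.022]
spacer 0.92 393 336 [ 0.377 -0.259  0.035]
spacer 0.76 393 306 [ 0.467 -0.212  0.036]
spacer 0.2 332 224 [0.728 0.127 0.027]
jig_a 0.77 261 241 [0.527 0.227 0.027]
jig_a 0.56 342 282 [ 0.513 -0.048  0.009]
jig_a 0.49 166 230 [ 0.447  0.533 -0.002]
tile_a 0.77 349 270 [ 0.531 -0.055  0.038]
vial_0 0.54 333 224 [0.724 0.122 0.031]
petri_0 0.6 385 245 [ 0.733 -0.048  0.014]
tweezers 0.64 252 282 [0.383 0.132 0.008]
{'time': 0.7, 'qpos': array([-1.35099539e+00,  2.86278671e-01,  1.57665481e+00, -2.22584027e-05,
        1.27859948e+00, -1.49998127e-01]), 'dq': array([-0.00066736, -0.00093073,  0.00117923, -0.00098595,  0.00087116,
        0.00045528]), 'joint_efforts': array([ 3.18387602e-04, -4.05813003e+01, -2.92866808e+01, -9.10572567e-05,
        3.87223681e-04,  1.06766589e-05]), 'eef_pos': array([ 0.24398881, -0.62936564,  0.23136361]), 'tcp_rot': array([ 9.82954136e-01,  1.83850930e-01, -9.60961439e-06,  3.01999132e-05]), 'contact_force': array([-0.8803423 ,  0.38363887,  0.37694429]), 'wrist_torque': array([-0.00234091,  0.01017914,  0.04132756]), 'finger_force': 0.0, 'opening': 0.9995491002677496}
```

Run:
```python
from h import *
a=cv2.imread("pics/top0.png")[140:340,150:490]; b=cv2.imread("pics/scene0.png")[190:390,130:470]
cv2.imwrite("pics/top1.png",cv2.resize(a,(800,470),interpolation=cv2.INTER_CUBIC))
cv2.imwrite("pics/scene1.png",cv2.resize(b,(800,470),interpolation=cv2.INTER_CUBIC))
```

```text
(no output)
```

View pics/top1.png

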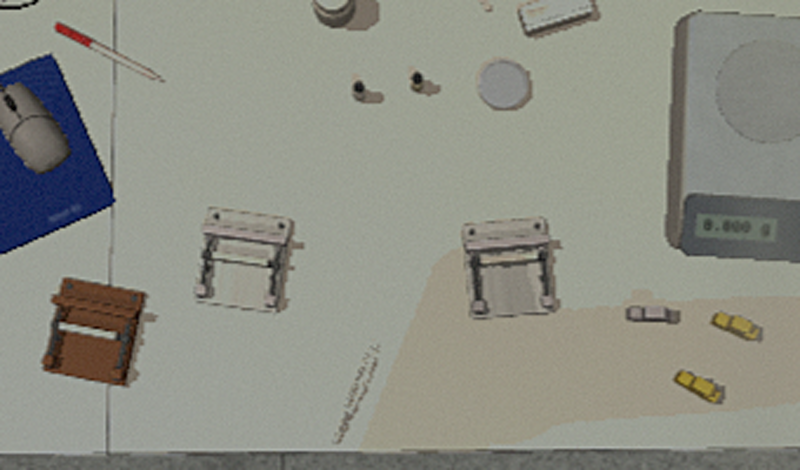

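View pics/scene1.png

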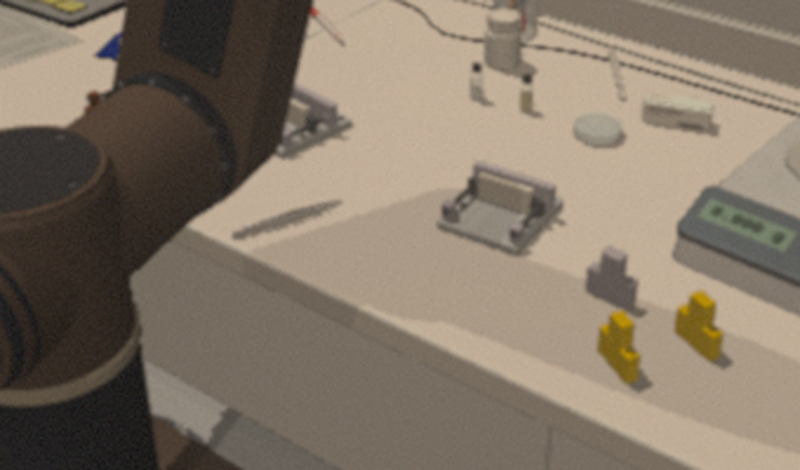

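The steel spacer is at about (427,273) in the top view. The yellow look-alikes at (463,278) and (447,304) have the wrong colour, so I leave them. The two aluminium jigs are at (253,250) and (366,254), and the brown one at (190,281) is a decoy. The left aluminium jig seems to have the wide gap, so I'll look from close by with the wrist camera.

```bash
cat >> h.py <<'E'
def pose():
    s=ctrl.get_state(); return np.array(s["eef_pos"]),R.from_quat(s["tcp_rot"])
def delta(p,yaw):
    """shift & turn in tool axes to reach pos p, tool down with tool x at world yaw (mod pi nearest)"""
    p0,r0=pose(); x=r0.as_matrix()[:,0]; y0=np.arctan2(x[1],x[0])
    dy=(yaw-y0+np.pi/2)%np.pi-np.pi/2
    g=R.from_euler('z',y0+dy)*R.from_euler('x',np.pi)
    return r0.inv().apply(np.array(p)-p0).round(4),(r0.inv()*g).as_rotvec().round(4)
E
python3 - <<'E'
from h import *
print(np.array(ctrl.camera_model("wrist")["hand_eye"]).round(3).tolist())
print(delta([0.40,-0.215,0.24],0.0))
z=np.load("top0.npz");P=z["P"]; m=(np.hypot(P[...,0]-.464,P[...,1]+.205)<.05)&(P[...,2]>.015)
print(P[m].round(3).tolist());
E
```

```text
[[-0.0, -0.948, -0.319, 0.083], [1.0, -0.001, 0.0, 0.0], [-0.001, -0.319, 0.948, -0.143], [0.0, 0.0, 0.0, 1.0]]
(array([ 0.2952, -0.33  , -0.0087]), array([1.000e-04, 0.000e+00, 3.698e-01]))
[[0.477, -0.193, 0.043], [0.477, -0.195, 0.047], [0.476, -0.195, 0.058], [0.477, -0.199, 0.051], [0.477, -0.202, 0.05], [0.476, -0.204, 0.057], [0.476, -0.206, 0.056], [0.476, -0.208, 0.059], [0.477, -0.213, 0.051], [0.477, -0.178, 0.017], [0.476, -0.179, 0.025], [0.476, -0.181, 0.031], [0.476, -0.185, 0.024], [0.476, -0.187, 0.029], [0.475, -0.189, 0.032], [0.476, -0.192, 0.031], [0.474, -0.192, 0.048], [0.473, -0.192, 0.061], [0.474, -0.196, 0.056], [0.474, -0.199, 0.054], [0.473, -0.2, 0.061], [0.474, -0.204, 0.056], [0.474, -0.207, 0.053], [0.473, -0.209, 0.058], [0.474, -0.212, 0.054], [0.476, -0.219, 0.029], [0.476, -0.222, 0.026], [0.476, -0.225, 0.027], [0.476, -0.227, 0.028], [0.474, -0.178, 0.018], [0.473, -0.179, 0.031], [0.473, -0.18, 0.037], [0.473, -0.184, 0.029], [0.473, -0.187, 0.03], [0.473, -0.19, 0.028], [0.473, -0.191, 0.034], [0.472, -0.192, 0.044], [0.471, -0.193, 0.057], [0
[... 1007 characters left out ...]
 0.059], [0.466, -0.204, 0.055], [0.466, -0.207, 0.053], [0.466, -0.21, 0.049], [0.466, -0.212, 0.05], [0.468, -0.219, 0.027], [0.467, -0.221, 0.034], [0.468, -0.225, 0.028], [0.467, -0.227, 0.031], [0.466, -0.178, 0.017], [0.465, -0.179, 0.028], [0.465, -0.182, 0.024], [0.465, -0.184, 0.028], [0.465, -0.187, 0.029], [0.465, -0.19, 0.027], [0.465, -0.192, 0.029], [0.464, -0.193, 0.04], [0.464, -0.196, 0.039], [0.464, -0.199, 0.038], [0.464, -0.201, 0.042], [0.463, -0.201, 0.053], [0.463, -0.204, 0.053], [0.464, -0.208, 0.047], [0.464, -0.211, 0.042], [0.463, -0.212, 0.054], [0.465, -0.218, 0.033], [0.465, -0.221, 0.031], [0.465, -0.224, 0.029], [0.465, -0.228, 0.022], [0.463, -0.208, 0.016]]
```

Call:
carry_out --deltas '[0.059,-0.051,0,0,0,0.07,0.118,-0.102,0,0,0,0.15,0.178,-0.152,0.0,0,0,0.22,0.237,-0.203,0.0,0,0,0.3,0.296,-0.254,0.01,0,0,0.3698]'

```text
time: 1.32
eef_pos: [0.3925, -0.3525, 0.2276]
tcp_rot: [1.0, -0.001, 0.001, 0.001]
contact_force: [0.9, -1.4, 0.5]
opening: 0.997
finger_force: 0.0
```

Run:
```python
from h import *
s=ctrl.get_state(); print(s["time"],s["eef_pos"],delta([0.49,-0.17,0.22],0.0))
```

```text
1.325 [ 0.39247792 -0.35254738  0.22762086] (array([ 0.097 , -0.1828,  0.0075]), array([ 0.0015, -0.0014, -0.0028]))
```

Call:
carry_out --deltas '[0.05,-0.06,0,0,0,0,0.062,-0.115,0,0,0,0,0.062,-0.115,0,0,0,0,0.062,-0.115,0,0,0,0]'

```text
time: 1.82
eef_pos: [0.4537, -0.239, 0.2271]
tcp_rot: [1.0, 0.001, 0.0, 0.0]
contact_force: [-0.5, -0.4, 0.2]
opening: 1.0
finger_force: 0.0
```

Run:
```python
from h import *
s=ctrl.get_state(); print(s["time"],s["eef_pos"],s["tcp_rot"])
img,d,P,K,T=cam("wrist"); save("w1.png",img); np.savez("w1.npz",img=img,P=P,K=K,T=T)
m=(np.hypot(P[...,0]-.469,P[...,1]+.203)<.04)&(P[...,2]>.047)&(P[...,2]<.07)
from collections import Counter
q=P[m]; print(len(q),np.median(q,0) if len(q) else 0, np.percentile(q,[2,98],axis=0).round(4).tolist())
print(cv2.minAreaRect(q[:,:2].astype(np.float32)*1000))
m2=(np.hypot(P[...,0]-.469,P[...,1]+.203)<.04)&(P[...,2]>.023)&(P[...,2]<.037)
q=P[m2];print(cv2.minAreaRect(q[:,:2].astype(np.float32)*1000),np.median(q[:,2]))
```

```text
1.825 [ 0.45371913 -0.2390053   0.22713422] [9.99999666e-01 6.70100103e-04 1.33789731e-04 4.48160855e-04]
439 [ 0.47382632 -0.20164252  0.05367002] [[0.4668, -0.2125, 0.0496], [0.4804, -0.1914, 0.0554]]
((473.36572265625, -201.85350036621094), (21.58982276916504, 13.995000839233398), 87.86000061035156)
((473.27923583984375, -201.52989196777344), (49.552879333496094, 14.358673095703125), 88.51192474365234) 0.02974817523514317
```

View pics/w1.png

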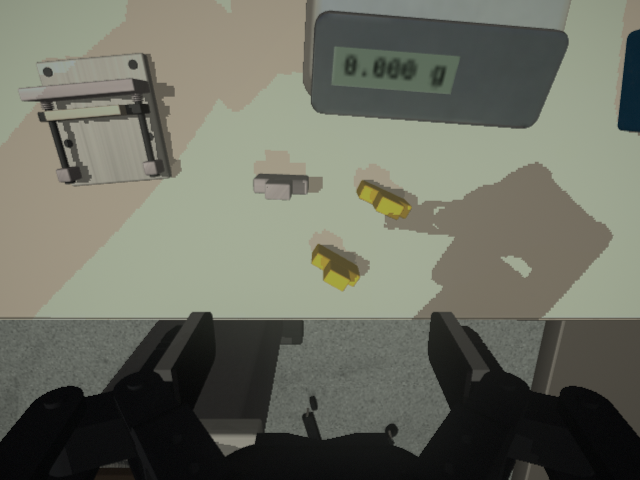

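The wrist view shows the steel spacer at (280,187) and the yellow look-alikes at (384,200) and (335,267). The right jig at (95,105) has its tile close to the fence, so its gap looks narrow. Depth puts the spacer at (0.473,-0.202) with yaw −1.5° and the right top height. I'll check the right jig's gap from depth and start turning for the grasp.

```bash
cat >> h.py <<'E'
def jig(P,c,r=.075):
    """fence/tile top-plane points near c -> profile along jig x"""
    m=(np.hypot(P[...,0]-c[0],P[...,1]-c[1])<r)&(abs(P[...,2]-.040)<.004)
    q=P[m]; (cx,cy),(w,h),a=cv2.minAreaRect(q[:,:2].astype(np.float32)*1000)
    best=None
    for yaw in np.arange(-.35,.35,.005):
        x=q[:,0]*np.cos(yaw)+q[:,1]*np.sin(yaw)
        hh=np.histogram(x,np.arange(x.min(),x.max()+.002,.002))[0]; sc=(hh.astype(float)**2).sum()
        if best is None or sc>best[0]: best=(sc,yaw)
    yaw=best[1]; x=q[:,0]*np.cos(yaw)+q[:,1]*np.sin(yaw); y=-q[:,0]*np.sin(yaw)+q[:,1]*np.cos(yaw)
    e=np.arange(x.min(),x.max()+.001,.001); hh=np.histogram(x,e)[0]
    print("yaw",round(yaw,3)); print([(round(a*1000),int(b)) for a,b in zip(e,hh)]); return yaw,x,y,q
E
python3 - <<'E'
from h import *
P=np.load("w1.npz")["P"]; yaw,x,y,q=jig(P,(.53,-.05)); print(np.percentile(y,[1,99]))
print("scale h",np.nanmedian(P[60:70,400:500,2]),P[120,330],P[130,520]); print(np.nanmedian(P[250:300,100:200,2]))
P=np.load("top0.npz")["P"]; print("topB");jig(P,(.53,-.05)); print("topA");yaw,x,y,q=jig(P,(.53,.26));print(np.percentile(y,[1,99]))
E
```

```text
yaw 0.08
[(528, 100), (529, 98), (530, 104), (531, 100), (532, 95), (533, 103), (534, 99), (535, 95), (536, 7), (537, 0), (538, 0), (539, 0), (540, 0), (541, 0), (542, 0), (543, 0), (544, 11), (545, 171), (546, 159), (547, 159), (548, 150), (549, 157), (550, 155), (551, 158), (552, 153), (553, 160), (554, 134), (555, 16)]
[-0.13042485 -0.03670083]
scale h 0.07328868771117059 [ 5.30618632e-01 -2.47475190e-01  3.44965283e-04] [ 0.52170822 -0.42804892 -0.00060553]
-0.00015457855344191973
topB
yaw 0.06
[(526, 4), (527, 6), (528, 6), (529, 10), (530, 6), (531, 2), (532, 9), (533, 7), (534, 3), (535, 2), (536, 0), (537, 0), (538, 0), (539, 0), (540, 0), (541, 0), (542, 1), (543, 1), (544, 11), (545, 10), (546, 8), (547, 11), (548, 6), (549, 8), (550, 13), (551, 9), (552, 7), (553, 9)]
topA
yaw -0.145
[(448, 1), (449, 0), (450, 0), (451, 0), (452, 0), (453, 0), (454, 0), (455, 0), (456, 0), (457, 0), (458, 0), (459, 0), (460, 0), (461, 0), (462, 0), (463, 0), (464, 0), (465, 0), (466, 0), (467, 0), (468, 0), (469, 0), (470, 0), (471, 0), (472, 0), (473, 0), (474, 0), (475, 0), (476, 0), (477, 0), (478, 0), (479, 0), (480, 0), (481, 0), (482, 0), (483, 0), (484, 0), (485, 0), (486, 0), (487, 1), (488, 7), (489, 10), (490, 5), (491, 10), (492, 5), (493, 4), (494, 7), (495, 7), (496, 1), (497, 0), (498, 0), (499, 0), (500, 0), (501, 0), (502, 0), (503, 0), (504, 0), (505, 0), (506, 0), (507, 0), (508, 0), (509, 0), (510, 0), (511, 0), (512, 0), (513, 0), (514, 2), (515, 9), (516, 7), (517, 11), (518, 10), (519, 12), (520, 9), (521, 11), (522, 8), (523, 14), (524, 5), (525, 1)]
[0.29390754 0.3840981 ]
```

Call:
carry_out --deltas '[0,0,0,0,0,-0.18,0.005,-0.01,0.01,0,0,-0.36,0.01,-0.02,0.02,0,0,-0.54,0.015,-0.03,0.03,0,0,-0.72,0.019,-0.037,0.04,0,0,-0.89]' --grip 55

```text
time: 2.5
eef_pos: [0.4723, -0.2039, 0.1866]
tcp_rot: [0.902, 0.432, -0.0, 0.0]
contact_force: [-0.1, -0.1, 0.8]
opening: 0.545
finger_force: 0.0
```

Run:
```python
from h import *
s=ctrl.get_state(); print(s["eef_pos"],delta([0.4733,-0.2017,0.09],np.radians(88.3)),s["qpos"])
```

```text
[ 0.47228337 -0.20387209  0.1865747 ] (array([ 0.0024, -0.0006,  0.0966]), array([ 2.000e-04,  4.000e-04, -6.484e-01])) [-6.04760842e-01 -2.79875023e-02  2.00908434e+00 -3.89287941e-04
  1.16024031e+00  7.34708991e-02]
```

The right jig's gap is 9 mm and the left jig's is 19 mm, so the left jig at (253,250) in the top view is the target. Now I finish the turn and descend on the spacer.

Call:
carry_out --deltas '[0.0,0.0,0.01,0,0,-0.17,0.001,0,0.03,0,0,-0.34,0.002,-0.0005,0.06,0,0,-0.51,0.0024,-0.0006,0.095,0,0,-0.648,0.0024,-0.0006,0.095,0,0,-0.648]'

```text
time: 3.12
eef_pos: [0.4711, -0.2002, 0.089]
tcp_rot: [0.72, 0.694, -0.001, -0.003]
contact_force: [0.5, -0.2, 0.7]
opening: 0.55
finger_force: 0.0
```

Run:
```python
from h import *
s=ctrl.get_state(); print(s["eef_pos"],delta([0.4733,-0.2017,0.033],np.radians(88.3)))
img,d,P,K,T=cam("wrist"); save("w2.png",img)
for lo,hi in ((.047,.06),(.024,.036)):
    m=(np.hypot(P[...,0]-.472,P[...,1]+.202)<.04)&(P[...,2]>lo)&(P[...,2]<hi)
    q=P[m]; print(len(q),cv2.minAreaRect(q[:,:2].astype(np.float32)*1000) if len(q)>20 else 0)
```

```text
[ 0.47113346 -0.20018898  0.08896332] (array([-0.0016,  0.0026,  0.0559]), array([-0.006 , -0.0035, -0.0074]))
1108 ((473.157958984375, -201.12095642089844), (22.590538024902344, 13.742208480834961), 88.12004089355469)
755 ((472.9687194824219, -201.46585083007812), (50.284446716308594, 13.64353084564209), 86.561279296875)
```

View pics/w2.png

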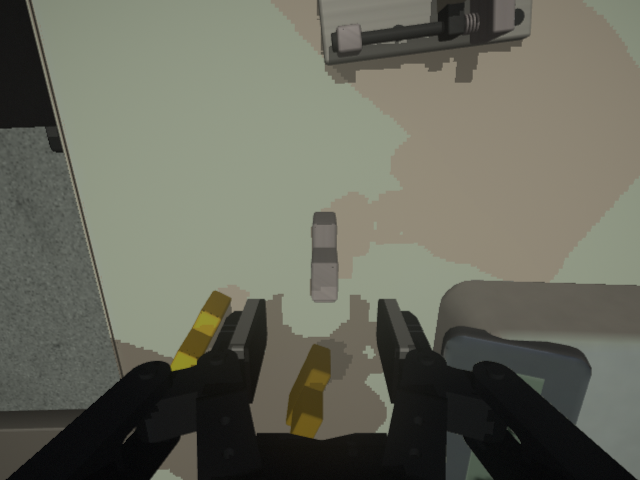

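The steel spacer stands at (323,258), square between the open fingers, and the yellow pieces at (205,330) and (310,390) are clear of them. I descend and close.

Call:
carry_out --deltas '[0,0.001,0.02,0,0,0,0,0.001,0.04,0,0,0,0,0.001,0.055,0,0,0,0,0.001,0.055,0,0,0]'

```text
time: 3.68
eef_pos: [0.4744, -0.2002, 0.0368]
tcp_rot: [0.719, 0.695, -0.0, -0.0]
contact_force: [0.6, 0.2, -0.1]
opening: 0.551
finger_force: 0.0
```

Call:
carry_out --deltas '[0,0,0.0,0,0,0,0,0,0,0,0,0,0,0,0,0,0,0]' --grip 0 --grip_force 40

```text
time: 4.05
eef_pos: [0.4753, -0.2003, 0.038]
tcp_rot: [0.719, 0.695, 0.0, 0.001]
contact_force: [-1.4, 0.2, 3.8]
opening: 0.152
finger_force: 41.7
```

Run:
```python
from h import *
s=ctrl.get_state(); print({k:np.round(s[k],4) for k in ("time","eef_pos","tcp_rot","opening","finger_force","contact_force")}, delta([0.4733,-0.2017,0.2],np.radians(90)))
```

```text
{'time': np.float64(4.05), 'eef_pos': array([ 0.4753, -0.2003,  0.038 ]), 'tcp_rot': array([7.186e-01, 6.955e-01, 1.000e-04, 9.000e-04]), 'opening': np.float64(0.1522), 'finger_force': np.float64(41.6988), 'contact_force': array([-1.445 ,  0.2197,  3.7792])} (array([-0.0016, -0.0017, -0.162 ]), array([ 0.0014,  0.0012, -0.0326]))
```

Call:
carry_out --deltas '[0,0,-0.03,0,0,0,0,0,-0.08,0,0,0,0.03,0.005,-0.12,0,0,0,0.085,0.012,-0.122,0,0,0.03,0.14,0.018,-0.122,0,0,0.06]'

```text
time: 4.68
eef_pos: [0.4977, -0.0594, 0.16]
tcp_rot: [0.74, 0.673, 0.001, 0.001]
contact_force: [1.0, -0.7, -1.5]
opening: 0.146
finger_force: 41.1
```

Call:
carry_out --deltas '[0.055,0.01,0,0,0,0.03,0.11,0.016,0,0,0,0.05,0.165,0.022,0,0,0,0.05,0.22,0.027,0,0,0,0.05,0.245,0.03,0,0,0,0.05]'

```text
time: 5.3
eef_pos: [0.5495, 0.1835, 0.1586]
tcp_rot: [0.755, 0.656, 0.0, -0.0]
contact_force: [0.0, -0.8, -1.1]
opening: 0.151
finger_force: 41.2
```

Run:
```python
from h import *
s=ctrl.get_state(); print(s["time"],s["eef_pos"],s["opening"],s["finger_force"],delta([0.54,0.2,0.16],1.426))
```

```text
5.3 [0.54946295 0.18346675 0.15861168] 0.15108092470328752 41.163845715273055 (array([ 0.0151, -0.0117, -0.0014]), array([-0.0003, -0.0003,  0.0048]))
```

Run:
```python
from h import *
s=ctrl.get_state()
img,d,P,K,T=cam("wrist"); save("w3.png",img); np.savez("w3.npz",img=img,P=P,K=K,T=T)
yaw,x,y,q=jig(P,(.549,.262)); print(np.percentile(y,[1,99]))
p,r=pose(); print(p,np.degrees(yaw)); print("table",np.nanmedian(P[50:100,:60,2]))
# held spacer in tool frame
L=(P-p)@r.as_matrix()
m=(abs(L[...,0])<.04)&(abs(L[...,1])<.012)&(L[...,2]>0.0)&(L[...,2]<.05)
print(m.sum()); l=L[m]; print(np.percentile(l,[1,50,99],axis=0).round(4).tolist())
```

```text
yaw -0.13
[(495, 80), (496, 146), (497, 153), (498, 154), (499, 147), (500, 158), (501, 145), (502, 172), (503, 82), (504, 1), (505, 0), (506, 0), (507, 0), (508, 0), (509, 0), (510, 0), (511, 0), (512, 0), (513, 0), (514, 0), (515, 0), (516, 0), (517, 0), (518, 0), (519, 0), (520, 0), (521, 22), (522, 117), (523, 226), (524, 233), (525, 230), (526, 231), (527, 222), (528, 255), (529, 200), (530, 294), (531, 141), (532, 114)]
[0.28744095 0.37955315]
[0.54982819 0.18513527 0.15872641] -7.44845133670069
table -0.00022875742938582855
1756
[[0.0075, -0.0069, 0.0006], [0.0177, 0.0001, 0.0085], [0.0224, 0.0067, 0.0347]]
```

View pics/w3.png

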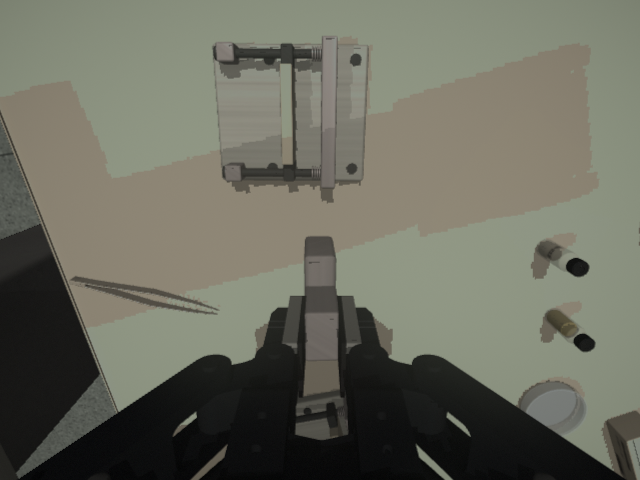

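The spacer is held at (320,270) and centred between the fingers. The left jig is at (292,112), with its tile at (287,110) and fence at (328,110), and the gap between them is empty and wide. I'll fit its pose more exactly.

```bash
cat >> h.py <<'E'
def fit(P,c,yaw0,split):
    """c rough gap centre; fit fence and tile tops as rects; all in world"""
    m=(np.hypot(P[...,0]-c[0],P[...,1]-c[1])<.07)&(abs(P[...,2]-.040)<.004); q=P[m]
    x=q[:,0]*np.cos(yaw0)+q[:,1]*np.sin(yaw0); y=-q[:,0]*np.sin(yaw0)+q[:,1]*np.cos(yaw0)
    ym=np.median(y); out=[]
    for s in (x<split,x>split):
        lo=[];hi=[];yy=[]
        for b in np.arange(ym-.026,ym+.026,.004):
            k=s&(abs(y-b)<.002)
            if k.sum()>15: lo.append(np.percentile(x[k],2));hi.append(np.percentile(x[k],98));yy.append(b)
        for e in (lo,hi):
            f=np.polyfit(yy,e,1); out.append((round(np.polyval(f,ym),5),round(yaw0-f[0],4)))
        print("y ext",np.percentile(y[s],[.5,99.5]).round(4))
    print("edges tile lo,hi fence lo,hi",out,"ym",ym)
E
python3 - <<'E'
from h import *
P=np.load("w3.npz")["P"]; fit(P,(.549,.262),-.13,.512); fit(P,(.549,.262),-.145,.508)
E
```

```text
y ext [0.3023 0.3651]
y ext [0.2861 0.3806]
edges tile lo,hi fence lo,hi [(np.float64(0.49596), np.float64(-0.1491)), (np.float64(0.50352), np.float64(-0.151)), (np.float64(0.52296), np.float64(-0.1576)), (np.float64(0.53227), np.float64(-0.1501))] ym 0.33649873490957877
y ext [0.3097 0.3725]
y ext [0.294  0.3885]
edges tile lo,hi fence lo,hi [(np.float64(0.49087), np.float64(-0.1486)), (np.float64(0.49841), np.float64(-0.1522)), (np.float64(0.51786), np.float64(-0.1576)), (np.float64(0.52717), np.float64(-0.15))] ym 0.3442618653949899
```

Run:
```python
from h import *
print(delta([.5523,.2652,.10],1.4198))
```

```text
(array([ 0.0795, -0.0087,  0.0589]), array([ 0.0002, -0.0024,  0.0114]))
```

Call:
carry_out --deltas '[0.03,-0.004,0.01,0,0,0.011,0.06,-0.008,0.025,0,0,0.011,0.0795,-0.0087,0.045,0,0,0.011,0.0795,-0.0087,0.055,0,0,0.011,0.0795,-0.0087,0.055,0,0,0.011]'

```text
time: 5.98
eef_pos: [0.5516, 0.2596, 0.1026]
tcp_rot: [0.759, 0.651, -0.001, -0.0]
contact_force: [0.0, -0.5, -1.0]
opening: 0.151
finger_force: 41.1
```

Run:
```python
from h import *
s=ctrl.get_state(); print(s["time"],s["eef_pos"],np.abs(s["dq"]).max(),delta([.5523,.2652,.10],1.4198))
img,d,P,K,T=cam("wrist"); np.savez("w4.npz",img=img,P=P,K=K,T=T); save("w4.png",img)
print(ctrl.get_state()["eef_pos"],delta([.5523,.2652,.10],1.4198))
fit(P,(.552,.264),-.145,.508)
```

```text
5.975 [0.5516314  0.25958662 0.10264874] 0.02213201631315377 (array([ 0.0057, -0.0002,  0.0026]), array([-0.0024,  0.0015, -0.0031]))
[0.55235886 0.25963877 0.10367724] (array([ 0.0055, -0.0009,  0.0037]), array([-0.0007,  0.0006, -0.0036]))
y ext [0.3139 0.3732]
y ext [0.3139 0.3889]
edges tile lo,hi fence lo,hi [(np.float64(0.49077), np.float64(-0.1502)), (np.float64(0.49832), np.float64(-0.1513)), (np.float64(0.51767), np.float64(-0.1423)), (np.float64(0.52713), np.float64(-0.1472))] ym 0.35086624184968884
```

Call:
carry_out --deltas '[0.0055,-0.0005,0.02,0,0,-0.003,0.0055,-0.0005,0.04,0,0,-0.003,0.0055,-0.0005,0.04,0,0,-0.003]'

```text
time: 6.4
eef_pos: [0.5508, 0.2652, 0.0606]
tcp_rot: [0.758, 0.652, -0.003, -0.001]
contact_force: [0.2, 1.1, -0.6]
opening: 0.152
finger_force: 41.1
```

Run:
```python
from h import *
s=ctrl.get_state(); print(s["time"],s["eef_pos"],s["contact_force"],np.abs(s["dq"]).max(),delta([.5523,.2652,.048],1.4198))
```

```text
6.4 [0.55076662 0.26523613 0.06056048] [ 0.23473142  1.08981274 -0.6499747 ] 0.02931226018975571 (array([0.0002, 0.0016, 0.0126]), array([-0.0052,  0.0026,  0.0001]))
```

Call:
carry_out --deltas '[0,0.0008,0.005,0,0,0,0,0.0008,0.01,0,0,0,0,0.0008,0.012,0,0,0]'

```text
time: 6.78
eef_pos: [0.5536, 0.2659, 0.0518]
tcp_rot: [0.758, 0.652, -0.0, -0.0]
contact_force: [0.2, 0.2, -0.7]
opening: 0.153
finger_force: 41.1
```

Run:
```python
from h import *
s=ctrl.get_state(); print(s["time"],s["eef_pos"],s["contact_force"],s["finger_force"],np.abs(s["dq"]).max(),delta([.5523,.2652,.048],1.4198))
```

```text
6.775 [0.55363628 0.265931   0.05176033] [ 0.20816721  0.21696318 -0.7226059 ] 41.0689699597242 0.02640643911749532 (array([-0.0009, -0.0012,  0.0038]), array([-0.0001,  0.    ,  0.0002]))
```

Call:
carry_out --deltas '[0,0,0.003,0,0,0,0,0,0.005,0,0,0,0,0,0.005,0,0,0]'

```text
time: 7.15
eef_pos: [0.5539, 0.2661, 0.048]
tcp_rot: [0.758, 0.652, 0.0, 0.0]
contact_force: [-2.2, -0.4, 5.4]
opening: 0.148
finger_force: 42.2
```

Run:
```python
from h import *
s=ctrl.get_state(); print(s["time"],s["eef_pos"],s["contact_force"],s["wrist_torque"],delta([.5523,.2652,.048],1.4198))
```

```text
7.15 [0.55388554 0.26608186 0.04802693] [-2.22600651 -0.39567405  5.40817257] [-0.13606443  0.45732974 -0.03774022] (array([-0.0011, -0.0014,  0.    ]), array([0.0001, 0.    , 0.0003]))
```

Seated: the fingertips are at 0.048, which puts the underside on the bed at 10 mm, with a 5 N upward reaction. I release and rise to check.

Call:
carry_out --deltas '[0,0,0,0,0,0,0,0,0,0,0,0,0,0,0,0,0,0]' --grip 55

```text
time: 7.52
eef_pos: [0.5535, 0.2659, 0.0466]
tcp_rot: [0.758, 0.652, -0.0, -0.0]
contact_force: [-0.9, -0.1, 0.1]
opening: 0.549
finger_force: 0.0
```

Call:
carry_out --deltas '[0,0,-0.02,0,0,0,-0.01,0,-0.06,0,0,0,-0.03,0,-0.085,0,0,0,-0.03,0,-0.085,0,0,0]' --grip 75

```text
time: 8.02
eef_pos: [0.5513, 0.2362, 0.1361]
tcp_rot: [0.759, 0.651, 0.003, 0.002]
contact_force: [-0.6, -0.4, -0.2]
opening: 0.748
finger_force: 0.0
```

Run:
```python
from h import *
s=ctrl.get_state(); print(s["time"],s["eef_pos"],s["opening"])
img,d,P,K,T=cam("wrist"); np.savez("w5.npz",img=img,P=P,K=K,T=T); save("w5.png",img)
m=(np.hypot(P[...,0]-.552,P[...,1]-.264)<.04)&(P[...,2]>.055)&(P[...,2]<.075); q=P[m]
print(len(q),np.median(q,0),cv2.minAreaRect(q[:,:2].astype(np.float32)*1000))
print(delta([.552+.0028,.264-.0004,.10],1.4198))
```

```text
8.025 [0.55133215 0.23617427 0.13611988] 0.7481991960172032
912 [0.55330889 0.26610848 0.06383834] ((553.0549926757812, 265.177001953125), (21.98482322692871, 13.840645790100098), 81.25645446777344)
(array([0.0275, 0.0004, 0.034 ]), array([ 0.0034, -0.0017, -0.0008]))
```

View pics/w5.png

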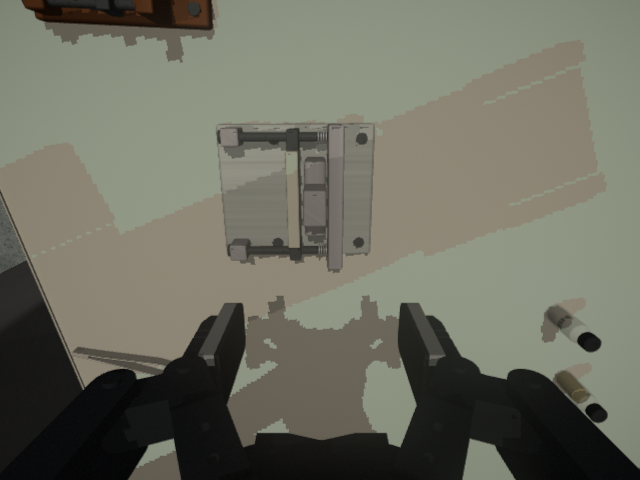

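The spacer stands in the gap at (315,195), tab top at z = 0.064, which is 54 mm above the 10 mm bed, so it is fully down. Next I straddle the tile and fence with the fingers at mid-width and squeeze.

Call:
carry_out --deltas '[0.01,0.001,0.01,0,0,0,0.0275,0.0012,0.03,0,0,0,0.0275,0.0012,0.06,0,0,0,0.0275,0.0012,0.065,0,0,0,0.0275,0.0012,0.065,0,0,0]' --grip 75

```text
time: 8.7
eef_pos: [0.5537, 0.2636, 0.0655]
tcp_rot: [0.758, 0.652, -0.001, -0.001]
contact_force: [0.3, -0.4, 0.6]
opening: 0.751
finger_force: 0.0
```

Run:
```python
from h import *
for i in range(4):
    s=ctrl.get_state(); print(s["time"],s["eef_pos"].round(4),s["contact_force"].round(1),np.abs(s["dq"]).max().round(3),delta([.5556,.2637,.017],1.4198))
    ctrl.read_camera("wrist")
```

```text
8.7 [0.5537 0.2636 0.0655] [ 0.3 -0.4  0.6] 0.031 (array([0.0004, 0.002 , 0.0485]), array([-0.0023,  0.001 ,  0.0006]))
8.75 [0.5545 0.2637 0.0668] [-0.5 -0.7 -0.8] 0.022 (array([0.0002, 0.001 , 0.0498]), array([-0.0002,  0.    ,  0.0005]))
8.8 [0.555  0.2637 0.0676] [-0.5  0.6 -0.7] 0.013 (array([0.0001, 0.0005, 0.0506]), array([ 0.0011, -0.0006,  0.0003]))
8.85 [0.5553 0.2636 0.068 ] [-0.2 -0.6  0.5] 0.009 (array([0.0001, 0.0002, 0.051 ]), array([ 0.0018, -0.0009,  0.0001]))
```

Call:
carry_out --deltas '[0,0,0.015,0,0,0,0,0,0.03,0,0,0,0,0,0.045,0,0,0,0,0,0.05,0,0,0,0,0,0.05,0,0,0]'

```text
time: 9.52
eef_pos: [0.554, 0.2632, 0.016]
tcp_rot: [0.758, 0.652, -0.001, -0.0]
contact_force: [-0.3, 0.5, -0.3]
opening: 0.75
finger_force: 0.0
```

Run:
```python
from h import *
for i in range(4):
    s=ctrl.get_state(); print(s["time"],s["eef_pos"].round(4),s["contact_force"].round(1),delta([.5556,.2637,.017],1.4198)[0])
    ctrl.read_camera("wrist")
```

```text
9.525 [0.554  0.2632 0.016 ] [-0.3  0.5 -0.3] [ 0.0008  0.0015 -0.001 ]
9.575 [0.5545 0.2633 0.0167] [ 0.7 -0.3  0.3] [ 0.0005  0.001  -0.0003]
9.625 [0.5549 0.2634 0.0172] [ 0.2 -0.3  0.4] [0.0004 0.0007 0.0002]
9.675 [0.555  0.2635 0.0175] [0.2 0.6 1.2] [0.0003 0.0006 0.0005]
```

Free of contact and centred. I squeeze gently.

Call:
carry_out --deltas '[0,0,0,0,0,0,0,0,0,0,0,0,0,0,0,0,0,0,0,0,0,0,0,0,0,0,0,0,0,0]' --grip 0 --grip_force 30

```text
time: 10.35
eef_pos: [0.5544, 0.2634, 0.0174]
tcp_rot: [0.758, 0.652, -0.0, -0.0]
contact_force: [-3.2, -0.0, 4.7]
opening: 0.368
finger_force: 36.3
```

Run:
```python
from h import *
img,d,P,K,T=cam("wrist"); save("w6.png",img)
s=ctrl.get_state(); print({k:np.round(s[k],4) for k in ("time","eef_pos","tcp_rot","opening","finger_force","contact_force","wrist_torque")})
m=(np.hypot(P[...,0]-.552,P[...,1]-.264)<.06)&(abs(P[...,2]-.040)<.004)
q=P[m]; c,s_=np.cos(-.151),np.sin(-.151); x=q[:,0]*c+q[:,1]*s_
e=np.arange(x.min(),x.max()+.001,.001);print([(round(a*1000),int(b)) for a,b in zip(e,np.histogram(x,e)[0])])
```

```text
{'time': np.float64(10.4), 'eef_pos': array([0.5544, 0.2634, 0.0175]), 'tcp_rot': array([ 7.583e-01,  6.519e-01, -2.000e-04, -1.000e-04]), 'opening': np.float64(0.3681), 'finger_force': np.float64(36.3464), 'contact_force': array([-3.192 ,  0.0345,  6.5563]), 'wrist_torque': array([-0.0638,  0.5326,  0.0163])}
[(480, 34), (481, 31), (482, 28), (483, 36), (484, 26), (485, 26), (486, 0), (487, 30), (488, 33), (489, 33), (490, 32), (491, 34), (492, 31), (493, 324), (494, 399), (495, 407), (496, 405), (497, 413), (498, 400), (499, 308), (500, 212), (501, 139), (502, 118), (503, 113), (504, 129), (505, 137), (506, 136), (507, 121), (508, 104), (509, 137), (510, 138), (511, 136), (512, 111), (513, 113), (514, 129), (515, 395), (516, 502), (517, 594), (518, 589), (519, 587), (520, 596), (521, 589), (522, 577), (523, 596), (524, 578), (525, 94), (526, 31), (527, 32), (528, 29), (529, 31), (530, 32), (531, 16), (532, 10), (533, 30), (534, 34), (535, 32), (536, 34), (537, 29), (538, 18)]
```

View pics/w6.png

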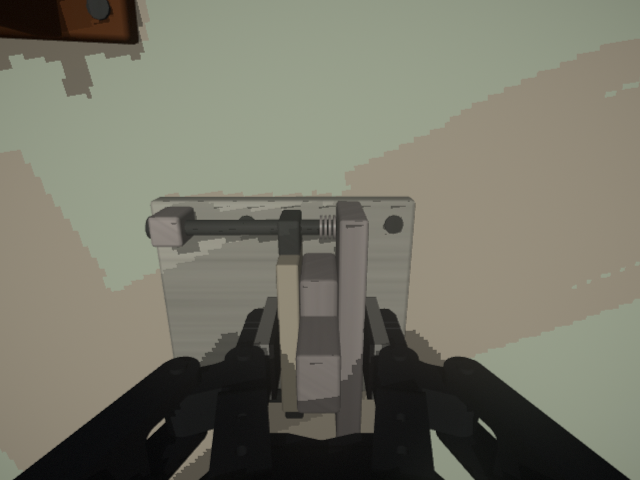

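Tile (288,310), spacer (318,340) and fence (350,310) are in contact in the view. Their tops run without a break from 493 to 525 mm, which is 32 = 8+14+10. I let it settle and check seating and steadiness before handing in.

Call:
carry_out --deltas '[0,0,0,0,0,0,0,0,0,0,0,0,0,0,0,0,0,0,0,0,0,0,0,0]'

```text
time: 10.9
eef_pos: [0.5544, 0.2634, 0.0175]
tcp_rot: [0.758, 0.652, -0.0, -0.0]
contact_force: [-3.7, -0.1, 5.1]
opening: 0.369
finger_force: 36.3
```

Run:
```python
from h import *
img,d,P,K,T=cam("wrist"); s=ctrl.get_state()
print(s["time"],s["eef_pos"].round(4),s["opening"],s["finger_force"],s["contact_force"].round(1))
for n,(u,v) in {"fence":(352,260),"plate":(318,265),"tab":(318,375),"tile":(288,300)}.items(): print(n,np.nanmedian(P[v-4:v+5,u-4:u+5].reshape(-1,3),0).round(4))
```

```text
10.95 [0.5544 0.2634 0.0174] 0.3659548161800521 36.34694159030914 [-2.5 -1.3  5.9]
fence [0.5707 0.2955 0.04  ]
plate [0.5578 0.2896 0.0258]
tab [0.555  0.2693 0.0641]
tile [0.5462 0.2838 0.04  ]
```

```bash
python3 -c "
from plant import ctrl
print(ctrl.sign_off())"
```

```text
the job is handed in; nothing more can be done
None
```

I handed the job in at about 11 s: the spacer stands fully down in the left jig's 19 mm gap, and the gripper is still pressing tile, spacer and fence flush together at about 36 N.

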